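Reject guide rollers that do not run true

ROBOT

A 7-joint arm with a two-finger parallel gripper is mounted at the origin on a cart in front of the work surface, level with it; the furniture and walls round the work are solid. World frame = base frame: x ahead of the robot, y to its left, z up, the work surface at z = 0. Lengths are in m, angles in rad, forces in N, time in s.
With the tool pointing down it reaches from about 0.425 to 0.875 m from the base axis. Payload 8.4 kg.
Tool frame: the origin (TCP) lies on the centre line of the jaws, within the pads' length; the fingertips stand 17 mm ahead of it and the grasp point (between the pads) lies 2 mm behind it; z points along the fingers, y is the direction in which the jaws open and shut (so a half turn about z gives the same grasp; the last joint's range is limited). The gripper opens to 87 mm and grips with 3 to 60 N. Pads are 19 mm wide; open, the fingers measure 117 mm over their backs; the gripper's body (75 mm by 190 mm) begins 51 mm behind the grasp point.
Start: joints at [1.087, 0.333, 0.04, 1.465, -0.013, 1.343, -0.059], TCP at [0.244, -0.602, 0.24] pointing down, gripper open.
Joint ranges: [-2.58, 2.58], [-0.38, 2.09], [-1.3, 1.39], [0.25, 2.4], [-1.5, 4.64], [0.08, 2.09], [-2.65, 2.65]. Speed limits (rad/s): [2.22, 2.22, 2.79, 2.79, 3.14, 3.14, 3.14].

INTERFACE

Orientations are given as a unit quaternion [w, x, y, z].
In Python, from rig import monitor, vision, manip gives the robot as it stands.
- The arm moves only by the tool jog_arm, never from a script. Its argument "series" is a list of rows, each an object of numbers: "tx", "ty", "tz": the shift along the tool's x, y, z in mm; "twist": the turn about the tool's z in rad. In form: [{"tx": .., "ty": .., "tz": .., "twist": ..}, ...]. A call has 1 to 12 rows; each row shifts and turns the commanded pose from where the row before left it, along the tool's axes as they then stand; what a row does not reach is not made up. A row lasts 1/10 s, in which the tool goes at most 50 mm and 8.59 degrees, less where a joint would pass 70% of its speed; a pose out of reach is approached as far as the arm can. A call is refused whole if a number of a shift passes 50 or a number of a turn 0.15, either way. A call with a gripper value outside its range is refused whole. "gripper" is the gripper command: -1 is fully open, 1 is shut, values between are in proportion, set as the call begins (left out, the last holds). The fingers move at their own pace and stop on an object; "squeeze" is the grip in N (left out, the last holds). Time passes only in rows, so rows that do not move let the fingers close. It gives the time, the measured TCP pose, the force and the opening at its end, in the units of the state.
- monitor.observe(): the state, without advancing time (a new reading comes with each control period).
- vision.snapshot(name): name is "scene" or "top" or "wrist"; returns a dict with "frame" (384x512x3 uint8, red, green, blue), "fx", "fy", "cx", "cy" (pixels), "dist_coeffs" ([k1, k2, p1, p2, k3] as OpenCV has them; the pictures are not rectified), "xyz" and "attitude" of the camera in the world; the wrist camera has in their place "hand_eye" (4x4, takes a point from camera to tool coordinates, whose origin is the TCP and whose axes are the flange's). Camera axes: x right, y down, z forward; pixel columns grow to the right and rows downward; lengths in m; the calibration is good to about 2 mm. A picture is of the moment at which its call begins: read the wrist's pose just before it. There is no depth.
- manip.sign_off(): hands the job in, once; it reports no verdict.
The state is a dict: "time": time; "joint_positions": joint angles; "joint_vel": joint speeds; "joint_torque": joint torques, N m; "ee_pos": TCP position; "orientation": TCP orientation; "contact_force": force on the tool from outside, world axes, zero at the start; "torque": the same for the moment, N m; "width": opening from 0.0 (shut) to 1.0 (fully open).
Only numpy, scipy, OpenCV 4.12 (cv2) and the standard library are available. Lean on these libraries where they do the work, as an engineer would, in place of code of your own. Each camera call takes 0.05 s, during which the arm holds its last target. There are 200 camera calls.

TASK

Check the two guide-roller units from the grey rack one after the other: hold the unit by its post, press its orange roller lightly on the steel plate (about 5 to 10 N, never as much as 20 N) and roll it in a single pass, without rolling back, a full turn or a little more along the plate, feeling whether it runs level or bobs up and down. Seat any unit that bobs on the red rack and any that runs level back on the grey rack, flange flat on the rails, in any free place, and leave everything else on the bench alone.

Things in the scene. Friction and masses are not known exactly. Their poses are not given: they have to be found in the camera images.
- unit_a_post (a point): grip post centre of guide-roller unit A, mass 0.35 kg: orange roller free to turn under an aluminium flange, black post on top. True and off-centre ones look alike. Post 22 x 22 x 35 mm tall; flange top 17.5, underside 25 mm below this point. Axle along x, 44 mm below. Roller 32 mm in diameter and wide, lowest point 60 mm below if true, 58 to 62 mm once a turn if off-centre. Rolls along y; z up
- unit_a: the same unit A as a whole. Flange 44 (x) x 70 (y) x 8 mm; the roller hangs 35 mm under it. Origin at the centre of the flange's underside, 25 mm below the post's centre; axes as for the post
- unit_a_roller (a joint): angle (rad) by which the roller of unit A has turned in its flange, near 0 at the start (within 0.3), either sign counts; 6.28 is a full turn = 100 mm of rolling
- unit_b_post (a point): grip post centre of guide-roller unit B, mass 0.35 kg: orange roller free to turn under an aluminium flange, black post on top. True and off-centre ones look alike. Post 22 x 22 x 35 mm tall; flange top 17.5, underside 25 mm below this point. Axle along x, 44 mm below. Roller 32 mm in diameter and wide, lowest point 60 mm below if true, 58 to 62 mm once a turn if off-centre. Rolls along y; z up
- unit_b: the same unit B as a whole. Flange 44 (x) x 70 (y) x 8 mm; the roller hangs 35 mm under it. Origin at the centre of the flange's underside, 25 mm below the post's centre; axes as for the post
- unit_b_roller (a joint): angle (rad) by which the roller of unit B has turned in its flange, near 0 at the start (within 0.3), either sign counts; 6.28 is a full turn = 100 mm of rolling
- plate_top (a point): centre of the upper face of the inspection plate, a bright ground steel plate 100 (x) x 190 (y) x 14 mm, top 28 mm above the bench, over a blue foot plate. x across it, y along its length (roll along y), z up. It stands on firm rubber feet and gives 1 mm for every 15 N pressed on it
- test_plate: the same inspection plate; origin at the centre of its underside, 14 mm below its upper face
- grey_rack_place_1 (a point): grey rack, place 1 of two, 76 mm apart along its y: a 44 mm gap (along y) between rails 74 mm long (along x), tops 48 mm above the bench. The roller hangs in the gap, both flange ends lie on the rails, unit y along rack y (either way round). This point: post centre of a seated unit, 25 mm above the rail tops. z up. Both units start on this rack; true units belong here
- grey_rack_place_2 (a point): grey rack, place 2 of two, 76 mm apart along its y: a 44 mm gap (along y) between rails 74 mm long (along x), tops 48 mm above the bench. The roller hangs in the gap, both flange ends lie on the rails, unit y along rack y (either way round). This point: post centre of a seated unit, 25 mm above the rail tops. z up. Both units start on this rack; true units belong here
- red_rack_place_1 (a point): red rack, place 1 of two, 76 mm apart along its y: a 44 mm gap (along y) between rails 74 mm long (along x), tops 48 mm above the bench. The roller hangs in the gap, both flange ends lie on the rails, unit y along rack y (either way round). This point: post centre of a seated unit, 25 mm above the rail tops. z up. Empty at the start; for rejected units
- red_rack_place_2 (a point): red rack, place 2 of two, 76 mm apart along its y: a 44 mm gap (along y) between rails 74 mm long (along x), tops 48 mm above the bench. The roller hangs in the gap, both flange ends lie on the rails, unit y along rack y (either way round). This point: post centre of a seated unit, 25 mm above the rail tops. z up. Empty at the start; for rejected units
- oil_bottle: white bottle with blue cap, 32 mm wide, 96 mm tall, origin under its centre; a bystander
- grease_tin: green and white tin, 66 mm wide, 38 mm tall, origin under its centre; a bystander
- feeler_gauge: thin steel gauge with a red band, 85 mm long, 16 mm thick, lying; a bystander

How it is judged:
On the way, in this order (a step that is already met when the one before it is completed fails the run):
1. one unit has been rolled about a full turn under light pressure (1 to 20 N) on the plate ((((value of joint unit_a_roller above 5 rad or value of joint unit_a_roller below -5 rad) and contact force between unit_a and test_plate between 1 and 20 N) or ((value of joint unit_b_roller above 5 rad or value of joint unit_b_roller below -5 rad) and contact force between unit_b and test_plate between 1 and 20 N))), for 0.1 s.
2. the other unit has been rolled likewise (both rollers now stand more than 5.0 rad from zero) ((value of joint unit_a_roller above 5 rad or value of joint unit_a_roller below -5 rad) and (value of joint unit_b_roller above 5 rad or value of joint unit_b_roller below -5 rad) and (contact force between unit_a and test_plate between 1 and 20 N or contact force between unit_b and test_plate between 1 and 20 N)), for 0.1 s.
At the end, for the whole second after the job is handed in: Every unit whose roller is off-centre sits on the red rack and every true one on the grey rack: post centre within 14 mm of a place's point, within 0.08 rad of upright, at rest and released; both rollers have turned more than 5.0 rad net from zero ((distance between unit_a_post and red_rack_place_1 below 0.014 m or distance between unit_a_post and red_rack_place_2 below 0.014 m) and angle between each of unit_a_post, unit_b_post's own z axis and vertical below 0.08 rad and linear speed of each of unit_a, unit_b below 0.02 m/s and (distance between unit_b_post and grey_rack_place_1 below 0.014 m or distance between unit_b_post and grey_rack_place_2 below 0.014 m) and (value of joint unit_a_roller above 5 rad or value of joint unit_a_roller below -5 rad) and (value of joint unit_b_roller above 5 rad or value of joint unit_b_roller below -5 rad)); the robot touches nothing.
It fails at once if a unit is pressed on the plate with more than 20 N (contact force between any of unit_a, unit_b and test_plate above 20 N).
It fails at once if a bystander is moved by more than 2 cm (distance of any of oil_bottle, grease_tin, feeler_gauge from where it was at the start of the episode above 0.02 m).
It also fails if it takes over 72 s, if anything falls off the work surface, if the arm or the gripper's body presses on something with over 40 N, if the wrist force passes 120 N, or if a joint passes its speed limit or range.

## Working session

There is one attempt and no reset: what is moved stays moved. The work goes in short steps, Python scripts to look and compute and a tool call to move; the robot and the scene stay as the last step left them, time stands still between calls to the robot, and variables do not carry over. Pictures are saved under pics/ and viewed, about 8 in all and at most 12, crops included, and the job is handed in when it is done.

Besides the shell and the picture viewer there is one more tool, called as name(argument=value, ...) on one line, values as JSON. jog_arm: Moves the arm, as the interface text tells. Its arguments: {"type":"object","properties":{"series":{"type":"array"},"gripper":{"type":"number"},"squeeze":{"type":"number"}},"required":["series"]}

```bash
mkdir -p pics; ls; python3 - <<'E'
from rig import monitor, vision, manip
import cv2,numpy as np,pickle
s=monitor.observe(); print(s)
for n in("scene","top"):
    d=vision.snapshot(n); pickle.dump(d,open(n+".pkl","wb"))
    print({k:v for k,v in d.items() if k!="frame"})
    cv2.imwrite(f"pics/{n}0.png",d["frame"][:,:,::-1])
E
```

```text
pics
{'time': 0.0, 'joint_positions': array([ 1.08679746,  0.3339075 ,  0.03985057,  1.46627516, -0.01334511,
        1.34332851, -0.05847442]), 'joint_vel': array([ 0.00057521, -0.00131779,  0.00106364,  0.00233142, -0.00053237,
        0.00173979, -0.00105918]), 'joint_torque': array([-1.12786706e-04, -6.56360221e+01,  1.33555960e+00, -4.03797233e+01,
       -5.96691691e-02,  4.48397489e-02,  1.33944818e-04]), 'ee_pos': array([ 0.24379095, -0.6020594 ,  0.23865927]), 'orientation': array([-7.92935328e-04,  9.81543838e-01,  1.91235484e-01, -2.34757438e-04]), 'contact_force': array([-0.28157469,  0.00336969, -0.82624777]), 'torque': array([-0.01280589, -0.03257259, -0.01386336]), 'width': 0.999061418589997}
{'fx': 485.5405638121156, 'fy': 485.5405638121156, 'cx': 247.01143101292504, 'cy': 187.31325101415115, 'dist_coeffs': array([-0.05060694,  0.        ,  0.        ,  0.        ,  0.        ]), 'xyz': array([-0.47342197,  0.69433424,  0.94268164]), 'attitude': array([ 0.19280996, -0.39558864,  0.80077122, -0.40632426])}
{'fx': 481.56100336503386, 'fy': 481.56100336503386, 'cx': 262.0412629854292, 'cy': 191.10350895748994, 'dist_coeffs': array([-0.12438549,  0.        ,  0.        ,  0.        ,  0.        ]), 'xyz': array([ 0.33402651, -0.05249213,  1.56527802]), 'attitude': array([ 0.02638641, -0.70303579,  0.71032675, -0.02191677])}
```

View pics/scene0.png

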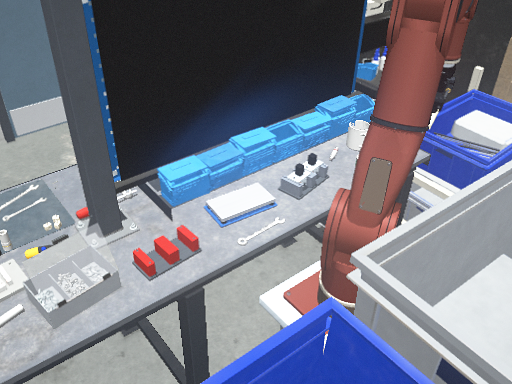

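View pics/top0.png

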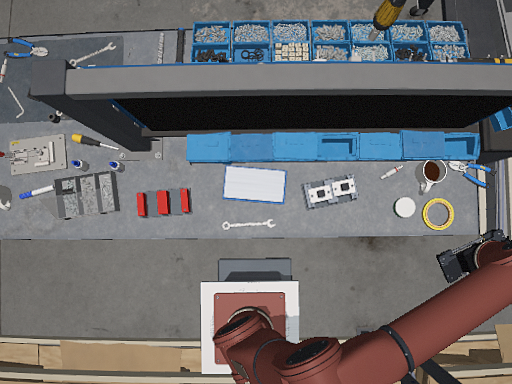

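```bash
cat > h.py <<'E'
import numpy as np,cv2,pickle
from scipy.spatial.transform import Rotation as R
def rot(q): return R.from_quat(np.r_[q[1:],q[0]])
def cast(d,uv,z):
    K=np.array([[d["fx"],0,d["cx"]],[0,d["fy"],d["cy"]],[0,0,1]])
    p=cv2.undistortPoints(np.array(uv,float).reshape(-1,1,2),K,np.array(d["dist_coeffs"]))[:,0]
    v=np.c_[p,np.ones(len(p))]@d["R"].T
    return d["xyz"]+v*((z-d["xyz"][2])/v[:,2])[:,None]
def fixed(n):
    d=pickle.load(open(n+".pkl","rb")); d["R"]=rot(d["attitude"]).as_matrix(); return d
def wrist(name):
    from rig import monitor,vision
    s=monitor.observe(); d=vision.snapshot("wrist"); H=np.array(d["hand_eye"]); Rt=rot(s["orientation"]).as_matrix()
    d["R"]=Rt@H[:3,:3]; d["xyz"]=s["ee_pos"]+Rt@H[:3,3]
    cv2.imwrite(f"pics/{name}.png",d["frame"][:,:,::-1]); pickle.dump(d,open(name+".pkl","wb")); return s,d
def blobs(m,amin=20):
    n,l,st,c=cv2.connectedComponentsWithStats(m.astype(np.uint8))
    return [(st[i,4],c[i].round(1),cv2.minAreaRect(np.argwhere(l==i)[:,::-1].astype(np.float32))) for i in range(1,n) if st[i,4]>=amin]
E
python3 - <<'E'
from h import *
d=fixed("top"); f=d["frame"]
c=f[155:220,130:370]; cv2.imwrite("pics/crop.png",cv2.resize(c,None,fx=3.3,fy=3.3,interpolation=cv2.INTER_CUBIC)[:,:,::-1])
hsv=cv2.cvtColor(f,cv2.COLOR_RGB2HSV); h,s,v=cv2.split(hsv)
roi=np.zeros(h.shape,bool); roi[160:225,125:370]=1
print("red",[(a,c,cast(d,[c],.048).round(4)) for a,c,_ in blobs(roi&((h<8)|(h>172))&(s>150)&(v>80))])
print("plate",[(a,c,cast(d,[c],.028).round(4),cast(d,cv2.boxPoints(r),.028).round(3)) for a,c,r in blobs(roi&(s<60)&(v>190),300)])
print("black",[(a,c,cast(d,[c],.09).round(4)) for a,c,r in blobs(roi&(v<60),10)])
E
```

```text
red [(np.int32(145), array([184.2, 200.1]), array([[0.4119, 0.2035, 0.048 ]])), (np.int32(224), array([162. , 202.1]), array([[0.4063, 0.2746, 0.048 ]])), (np.int32(146), array([140.4, 203.9]), array([[0.4012, 0.3443, 0.048 ]]))]
plate [(np.int32(1851), array([254. , 183.6]), array([[ 0.4636, -0.0178,  0.028 ]]), array([[ 0.423,  0.081,  0.028],
       [ 0.523,  0.072,  0.028],
       [ 0.504, -0.118,  0.028],
       [ 0.405, -0.108,  0.028]]))]
black [(np.int32(11), array([342.2, 187. ]), array([[ 0.4451, -0.2907,  0.09  ]]))]
```

View pics/crop.png

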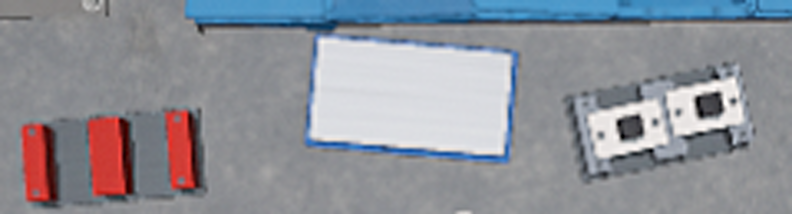

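```bash
cat >> h.py <<'E'
def go(s,target,yaw=None):
    """shift in tool axes (mm) to the target and twist so that tool x has world yaw 'yaw'"""
    Rt=rot(s["orientation"]).as_matrix(); cur=np.arctan2(Rt[1,0],Rt[0,0])
    tw=0 if yaw is None else -((yaw-cur+np.pi/2)%np.pi-np.pi/2)
    t=Rt.T@(np.array(target)-s["ee_pos"])*1000
    print("yaw",round(cur,4),"twist",round(tw,4),"shift mm",t.round(2), "tilt",(Rt[:,2]).round(4)); return t,tw
E
python3 - <<'E'
from h import *
from rig import monitor
d=fixed("top"); p=cast(d,[(320.6,193.2),(344.5,186.8)],.0905); print(p.round(4)); e=p[0]-p[1]; print(np.hypot(*e[:2]),np.arctan2(-e[0],e[1]))
m=p.mean(0); m[2]=.24
s=monitor.observe()
go(s,m,np.arctan2(-e[0],e[1]))
E
```

```text
[[ 0.4266 -0.2235  0.0905]
 [ 0.4456 -0.2977  0.0905]]
0.07661264328597267 0.2500365927192021
yaw 0.3848 twist 0.1348 shift mm [ 306.4  -244.35   -0.9 ] tilt [-6.0e-04  1.3e-03 -1.0e+00]
```

jog_arm(series=[{"tx": 15,"ty": -12},{"tx": 33,"ty": -26},{"tx": 35,"ty": -28},{"tx": 35,"ty": -28},{"tx": 35,"ty": -28},{"tx": 35,"ty": -28},{"tx": 35,"ty": -28},{"tx": 35,"ty": -28},{"tx": 33,"ty": -26},{"tx": 15.4,"ty": -12.3},{"twist": 0.135},{}], gripper=-0.3, squeeze=45)

```text
$.series[0]: bad value
```

```bash
python3 - <<'E'
from h import *
s,d=wrist("w1"); print(s["ee_pos"].round(4),s["contact_force"].round(2)); go(s,[.4361,-.2606,.2])
E
```

```text
[ 0.2438 -0.6021  0.2388] [ 0.14 -0.22  0.48]
yaw 0.3848 twist 0 shift mm [ 306.39 -244.32   39.1 ] tilt [-6.0e-04  1.3e-03 -1.0e+00]
```

View pics/w1.png

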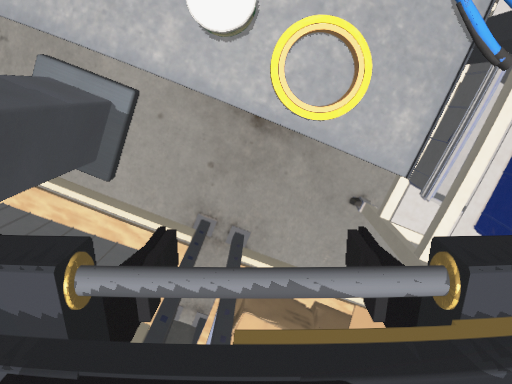

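The wrist view shows only the start position (tape roll at about 322,68). The call was refused, probably because every row needs all four numbers.

jog_arm(series=[{"tx": 15,"ty": -12,"tz": 0,"twist": 0},{"tx": 33,"ty": -26,"tz": 0,"twist": 0},{"tx": 35,"ty": -28,"tz": 0,"twist": 0},{"tx": 35,"ty": -28,"tz": 0,"twist": 0},{"tx": 35,"ty": -28,"tz": 0,"twist": 0},{"tx": 35,"ty": -28,"tz": 0,"twist": 0},{"tx": 35,"ty": -28,"tz": 0,"twist": 0},{"tx": 35,"ty": -28,"tz": 0,"twist": 0},{"tx": 33,"ty": -26,"tz": 0,"twist": 0},{"tx": 15,"ty": -12,"tz": 0,"twist": 0},{"tx": 0,"ty": 0,"tz": 0,"twist": 0.135},{"tx": 0,"ty": 0,"tz": 0,"twist": 0}], gripper=-0.3, squeeze=45)

```text
time: 1.35
ee_pos: [0.4362, -0.2608, 0.2394]
orientation: [-0.0, 0.992, 0.124, -0.0]
contact_force: [-0.5, -0.1, -0.8]
width: 0.653
```

```bash
python3 - <<'E'
from h import *
s,d=wrist("w2"); print(s["ee_pos"].round(4),s["contact_force"].round(2)); go(s,[.4361,-.2606,.2])
E
```

```text
[ 0.4362 -0.2608  0.2394] [-0.55 -0.07 -0.84]
yaw 0.2487 twist 0 shift mm [-1.000e-02 -2.100e-01  3.941e+01] tilt [-4.e-04  1.e-04 -1.e+00]
```

View pics/w2.png

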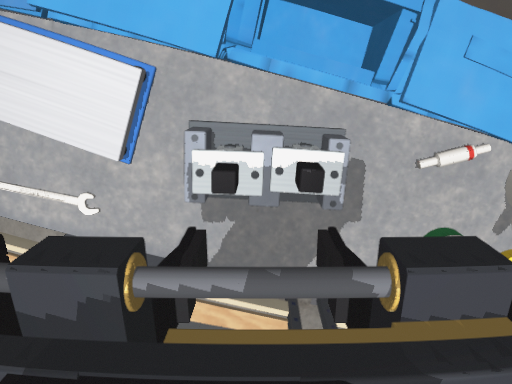

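```bash
cat > rects.py <<'E'
from h import *
def flanges(d,r0,r1,c0,c1,z,vmin=185,amin=300):
    f=d["frame"]; hsv=cv2.cvtColor(f,cv2.COLOR_RGB2HSV); roi=np.zeros(f.shape[:2],bool); roi[r0:r1,c0:c1]=1
    m=(roi&(hsv[...,1]<40)&(hsv[...,2]>vmin)).astype(np.uint8)
    m=cv2.morphologyEx(m,cv2.MORPH_OPEN,np.ones((3,3)))
    for cn in cv2.findContours(m,cv2.RETR_EXTERNAL,cv2.CHAIN_APPROX_NONE)[0]:
        if cv2.contourArea(cn)<amin: continue
        w=cast(d,cn[:,0].astype(float),z)[:,:2]*1000
        (c,sz,a)=cv2.minAreaRect(w.astype(np.float32)); print("flange px",cn[:,0].mean(0).round(),"xy",np.round(c,1),"size",np.round(sz,1),"ang",round(np.radians(a),3))
E
python3 - <<'E'
from rects import *
d=pickle.load(open("w2.pkl","rb")); flanges(d,110,215,180,355,.056)
f=d["frame"]; roi=np.zeros(f.shape[:2],bool); roi[155:200,195:340]=1
for a,c,r in blobs(roi&(f.max(2)<60),100): print(a,c,cv2.boxPoints(r).round(),cast(d,[c],.08).round(4))
E
```

```text
flange px [259. 164.] xy [ 444.4 -261.1] size [ 59.3 153. ] ang 0.195
724 [224.7 178. ] [[212. 163.]
 [237. 163.]
 [237. 192.]
 [212. 192.]] [[ 0.4299 -0.2272  0.08  ]]
735 [309.2 176.8] [[296. 162.]
 [323. 162.]
 [323. 191.]
 [296. 191.]] [[ 0.4499 -0.3013  0.08  ]]
```

```bash
python3 - <<'E'
from rects import *
d=pickle.load(open("w2.pkl","rb")); 
for v in (205,215,225,235): print(v); flanges(d,110,215,180,355,.056,v)
b=cast(d,[(212,192),(237,192),(296,191),(323,191)],.0905);print(b.round(4)); print(d["xyz"])
E
```

```text
205
flange px [227. 171.] xy [ 429.7 -227.3] size [42.4 68.8] ang 0.216
flange px [301. 164.] xy [ 450. -302.] size [42.4 69.7] ang 0.188
215
flange px [228. 158.] xy [ 442.3 -224.6] size [16.2 68.8] ang 0.211
flange px [306. 157.] xy [ 463.2 -299.6] size [18.6 69.7] ang 0.25
225
flange px [227. 158.] xy [ 442.6 -224.5] size [15.7 68.8] ang 0.246
flange px [305. 157.] xy [ 463.2 -299.3] size [18.6 69.1] ang 0.25
235
flange px [227. 158.] xy [ 442.8 -224.4] size [14.9 68.7] ang 0.221
flange px [305. 157.] xy [ 462.7 -299.4] size [17.6 68.9] ang 0.25
[[ 0.4174 -0.2195  0.0905]
 [ 0.4229 -0.2411  0.0905]
 [ 0.4367 -0.2915  0.0905]
 [ 0.4426 -0.3149  0.0905]]
[ 0.50983485 -0.24116061  0.38490061]
```

jog_arm(series=[{"tx": 1.1,"ty": -17,"tz": 0,"twist": 0},{"tx": 1.1,"ty": -17,"tz": 0,"twist": 0},{"tx": 0,"ty": 0,"tz": 30,"twist": 0},{"tx": 0,"ty": 0,"tz": 40,"twist": 0},{"tx": 0,"ty": 0,"tz": 40,"twist": 0},{"tx": 0,"ty": 0,"tz": 30,"twist": 0},{"tx": 0,"ty": 0,"tz": 15,"twist": 0},{"tx": 0,"ty": 0,"tz": 7.4,"twist": 0},{"tx": 0,"ty": 0,"tz": 0,"twist": 0}])

```text
time: 2.3
ee_pos: [0.4293, -0.2271, 0.0768]
orientation: [-0.0, 0.992, 0.125, -0.0]
contact_force: [-0.6, 0.5, 1.3]
width: 0.651
```

jog_arm(series=[{"tx": 0,"ty": 0,"tz": 0,"twist": 0},{"tx": 0,"ty": 0,"tz": 0,"twist": 0},{"tx": 0,"ty": 0,"tz": 0,"twist": 0},{"tx": 0,"ty": 0,"tz": 0,"twist": 0},{"tx": 0,"ty": 0,"tz": 0,"twist": 0},{"tx": 0,"ty": 0,"tz": 0,"twist": 0}], gripper=1, squeeze=45)

```text
time: 2.9
ee_pos: [0.4298, -0.228, 0.0774]
orientation: [0.0, 0.992, 0.125, 0.0]
contact_force: [-0.7, 0.8, 2.6]
width: 0.248
```

```bash
python3 - <<'E'
from h import *
d=pickle.load(open("w2.pkl","rb")); print(cast(d,[(150,68),(125,161)],.028).round(4))
E
```

```text
[[ 0.5079 -0.1274  0.028 ]
 [ 0.4084 -0.1174  0.028 ]]
```

jog_arm(series=[{"tx": 0,"ty": 0,"tz": -15,"twist": 0},{"tx": 0,"ty": 0,"tz": -35,"twist": 0},{"tx": 0,"ty": 0,"tz": -30,"twist": 0},{"tx": 0,"ty": 0,"tz": 0,"twist": 0.12},{"tx": 0,"ty": 0,"tz": 0,"twist": 0.12},{"tx": 0,"ty": 0,"tz": 0,"twist": 0.11},{"tx": 0,"ty": 0,"tz": 0,"twist": 0}])

```text
time: 3.6
ee_pos: [0.4293, -0.2277, 0.1567]
orientation: [-0.0, 0.999, -0.051, -0.0]
contact_force: [0.6, -0.4, -3.7]
width: 0.252
```

jog_arm(series=[{"tx": 1,"ty": -12,"tz": 0,"twist": 0},{"tx": 3,"ty": -27,"tz": 0,"twist": 0},{"tx": 5,"ty": -34,"tz": 0,"twist": 0},{"tx": 4,"ty": -33,"tz": 0,"twist": 0},{"tx": 3,"ty": -27,"tz": 0,"twist": 0},{"tx": 1,"ty": -12,"tz": 0,"twist": 0},{"tx": 0,"ty": 0,"tz": 25,"twist": 0},{"tx": 0,"ty": 0,"tz": 23,"twist": 0},{"tx": 0,"ty": 0,"tz": 9,"twist": 0},{"tx": 0,"ty": 0,"tz": 2,"twist": 0},{"tx": 0,"ty": 0,"tz": 0,"twist": 0},{"tx": 0,"ty": 0,"tz": 0,"twist": 0}])

```text
time: 4.8
ee_pos: [0.4618, -0.0856, 0.0991]
orientation: [0.0, 0.999, -0.05, 0.001]
contact_force: [-0.1, 0.4, -4.1]
width: 0.248
```

jog_arm(series=[{"tx": 0,"ty": 0,"tz": 2,"twist": 0},{"tx": 0,"ty": 0,"tz": 2,"twist": 0},{"tx": 0,"ty": 0,"tz": 0,"twist": 0},{"tx": 0,"ty": 0,"tz": 0,"twist": 0}])

```text
time: 5.2
ee_pos: [0.4611, -0.0854, 0.0942]
orientation: [-0.0, 0.999, -0.05, -0.0]
contact_force: [0.4, -0.2, -2.0]
width: 0.244
```

jog_arm(series=[{"tx": 0,"ty": 0,"tz": 0.5,"twist": 0},{"tx": 0,"ty": 0,"tz": 0,"twist": 0},{"tx": 0,"ty": 0,"tz": 0,"twist": 0}])

```text
time: 5.5
ee_pos: [0.4612, -0.0854, 0.0937]
orientation: [-0.0, 0.999, -0.05, -0.0]
contact_force: [0.8, -0.3, -3.3]
width: 0.25
```

jog_arm(series=[{"tx": 0,"ty": 0,"tz": 0.5,"twist": 0},{"tx": 0,"ty": 0,"tz": 0,"twist": 0},{"tx": 0,"ty": 0,"tz": 0,"twist": 0}])

```text
time: 5.8
ee_pos: [0.4611, -0.0854, 0.0931]
orientation: [-0.0, 0.999, -0.05, -0.0]
contact_force: [-0.1, 0.1, -3.3]
width: 0.247
```

jog_arm(series=[{"tx": 0,"ty": 0,"tz": 0.5,"twist": 0},{"tx": 0,"ty": 0,"tz": 0,"twist": 0},{"tx": 0,"ty": 0,"tz": 0,"twist": 0}])

```text
time: 6.1
ee_pos: [0.4611, -0.0854, 0.0926]
orientation: [-0.0, 0.999, -0.05, -0.0]
contact_force: [0.3, 0.7, -3.0]
width: 0.25
```

jog_arm(series=[{"tx": 0,"ty": 0,"tz": 0.4,"twist": 0},{"tx": 0,"ty": 0,"tz": 0,"twist": 0},{"tx": 0,"ty": 0,"tz": 0,"twist": 0}])

```text
time: 6.4
ee_pos: [0.4612, -0.0853, 0.0923]
orientation: [-0.0, 0.999, -0.05, -0.0]
contact_force: [-0.1, 0.1, -4.0]
width: 0.251
```

jog_arm(series=[{"tx": 0,"ty": 0,"tz": 0.5,"twist": 0},{"tx": 0,"ty": 0,"tz": 0,"twist": 0},{"tx": 0,"ty": 0,"tz": 0,"twist": 0}])

```text
time: 6.7
ee_pos: [0.4611, -0.0854, 0.0917]
orientation: [-0.0, 0.999, -0.05, -0.0]
contact_force: [-0.9, -0.0, -3.3]
width: 0.25
```

jog_arm(series=[{"tx": 0,"ty": 0,"tz": 0.4,"twist": 0},{"tx": 0,"ty": 0,"tz": 0,"twist": 0},{"tx": 0,"ty": 0,"tz": 0,"twist": 0}])

```text
time: 7.0
ee_pos: [0.4612, -0.0853, 0.0914]
orientation: [-0.0, 0.999, -0.05, -0.0]
contact_force: [-0.3, 0.1, -3.5]
width: 0.248
```

jog_arm(series=[{"tx": 0,"ty": 0,"tz": 0.4,"twist": 0},{"tx": 0,"ty": 0,"tz": 0,"twist": 0},{"tx": 0,"ty": 0,"tz": 0,"twist": 0}])

```text
time: 7.3
ee_pos: [0.4612, -0.0854, 0.091]
orientation: [-0.0, 0.999, -0.05, -0.0]
contact_force: [0.5, -0.7, -3.1]
width: 0.247
```

jog_arm(series=[{"tx": 0,"ty": 0,"tz": 0.4,"twist": 0},{"tx": 0,"ty": 0,"tz": 0,"twist": 0},{"tx": 0,"ty": 0,"tz": 0,"twist": 0}])

```text
time: 7.6
ee_pos: [0.4611, -0.0854, 0.0905]
orientation: [-0.0, 0.999, -0.05, -0.0]
contact_force: [-0.3, 0.2, -3.7]
width: 0.25
```

jog_arm(series=[{"tx": 0,"ty": 0,"tz": 0.4,"twist": 0},{"tx": 0,"ty": 0,"tz": 0,"twist": 0},{"tx": 0,"ty": 0,"tz": 0,"twist": 0}])

```text
time: 7.9
ee_pos: [0.4612, -0.0854, 0.0903]
orientation: [-0.0, 0.999, -0.05, 0.0]
contact_force: [-0.4, 0.6, -1.3]
width: 0.251
```

jog_arm(series=[{"tx": 0,"ty": 0,"tz": 0.4,"twist": 0},{"tx": 0,"ty": 0,"tz": 0,"twist": 0},{"tx": 0,"ty": 0,"tz": 0,"twist": 0}])

```text
time: 8.2
ee_pos: [0.4613, -0.0854, 0.09]
orientation: [0.0, 0.999, -0.05, 0.0]
contact_force: [-1.3, 0.4, 1.6]
width: 0.252
```

jog_arm(series=[{"tx": 0,"ty": -2.5,"tz": 0,"twist": 0},{"tx": 0,"ty": -2.5,"tz": 0,"twist": 0},{"tx": 0,"ty": 0,"tz": 0,"twist": 0},{"tx": 0,"ty": 0,"tz": 0,"twist": 0}])

```text
time: 8.6
ee_pos: [0.462, -0.0802, 0.09]
orientation: [-0.0, 0.999, -0.05, 0.0]
contact_force: [-1.1, -0.2, 5.1]
width: 0.248
```

jog_arm(series=[{"tx": 0,"ty": -2.5,"tz": 0,"twist": 0},{"tx": 0,"ty": 0,"tz": 0,"twist": 0},{"tx": 0,"ty": 0,"tz": 0,"twist": 0}])

```text
time: 8.9
ee_pos: [0.4622, -0.0779, 0.0901]
orientation: [0.0, 0.999, -0.05, 0.0]
contact_force: [-1.8, -0.5, 5.7]
width: 0.25
```

jog_arm(series=[{"tx": 0,"ty": -2.5,"tz": -0.3,"twist": 0},{"tx": 0,"ty": -2.5,"tz": -0.3,"twist": 0},{"tx": 0,"ty": 0,"tz": 0,"twist": 0},{"tx": 0,"ty": 0,"tz": 0,"twist": 0}])

```text
time: 9.3
ee_pos: [0.4628, -0.073, 0.0907]
orientation: [0.0, 0.999, -0.05, 0.0]
contact_force: [-1.7, 0.2, 5.9]
width: 0.248
```

jog_arm(series=[{"tx": 0,"ty": -2.5,"tz": -0.37,"twist": 0},{"tx": 0,"ty": -2.5,"tz": -0.37,"twist": 0},{"tx": 0,"ty": -2.5,"tz": -0.37,"twist": 0},{"tx": 0,"ty": 0,"tz": 0,"twist": 0},{"tx": 0,"ty": 0,"tz": 0,"twist": 0}])

```text
time: 9.8
ee_pos: [0.4635, -0.0653, 0.0917]
orientation: [-0.0, 0.999, -0.05, 0.0]
contact_force: [1.1, -0.8, 5.2]
width: 0.249
```

jog_arm(series=[{"tx": 0,"ty": -2.5,"tz": -0.36,"twist": 0},{"tx": 0,"ty": -2.5,"tz": -0.36,"twist": 0},{"tx": 0,"ty": -2.5,"tz": -0.34,"twist": 0},{"tx": 0,"ty": -2.5,"tz": -0.3,"twist": 0},{"tx": 0,"ty": 0,"tz": 0,"twist": 0},{"tx": 0,"ty": 0,"tz": 0,"twist": 0}])

```text
time: 10.4
ee_pos: [0.4645, -0.0553, 0.0929]
orientation: [-0.0, 0.999, -0.05, 0.0]
contact_force: [3.1, 0.3, 3.7]
width: 0.252
```

jog_arm(series=[{"tx": 0,"ty": -2.5,"tz": -0.28,"twist": 0},{"tx": 0,"ty": -2.5,"tz": -0.23,"twist": 0},{"tx": 0,"ty": -2.5,"tz": -0.18,"twist": 0},{"tx": 0,"ty": -2.5,"tz": -0.13,"twist": 0},{"tx": 0,"ty": 0,"tz": 0,"twist": 0},{"tx": 0,"ty": 0,"tz": 0,"twist": 0}])

```text
time: 11.0
ee_pos: [0.4652, -0.0453, 0.0937]
orientation: [-0.0, 0.999, -0.05, 0.0]
contact_force: [4.3, -0.8, 3.1]
width: 0.248
```

jog_arm(series=[{"tx": 0,"ty": -2.5,"tz": -0.1,"twist": 0},{"tx": 0,"ty": -2.5,"tz": -0.03,"twist": 0},{"tx": 0,"ty": 0,"tz": 0,"twist": 0},{"tx": 0,"ty": 0,"tz": 0,"twist": 0}])

```text
time: 11.4
ee_pos: [0.4657, -0.0404, 0.0938]
orientation: [-0.0, 0.999, -0.05, 0.0]
contact_force: [4.2, 0.2, 2.9]
width: 0.247
```

jog_arm(series=[{"tx": 0,"ty": -2.5,"tz": 0,"twist": 0},{"tx": 0,"ty": -2.5,"tz": 0.06,"twist": 0},{"tx": 0,"ty": -2.5,"tz": 0.1,"twist": 0},{"tx": 0,"ty": -2.5,"tz": 0.15,"twist": 0},{"tx": 0,"ty": 0,"tz": 0,"twist": 0},{"tx": 0,"ty": 0,"tz": 0,"twist": 0}])

```text
time: 12.0
ee_pos: [0.4668, -0.0304, 0.0935]
orientation: [-0.0, 0.999, -0.05, 0.0]
contact_force: [3.9, 0.3, 4.2]
width: 0.249
```

jog_arm(series=[{"tx": 0,"ty": -2.5,"tz": 0.2,"twist": 0},{"tx": 0,"ty": -2.5,"tz": 0.22,"twist": 0},{"tx": 0,"ty": 0,"tz": 0,"twist": 0},{"tx": 0,"ty": 0,"tz": 0,"twist": 0}])

```text
time: 12.4
ee_pos: [0.4674, -0.0254, 0.0932]
orientation: [-0.0, 0.999, -0.05, 0.0]
contact_force: [4.2, 0.1, 4.8]
width: 0.248
```

jog_arm(series=[{"tx": 0,"ty": -2.5,"tz": 0.16,"twist": 0},{"tx": 0,"ty": -2.5,"tz": 0.24,"twist": 0},{"tx": 0,"ty": -2.5,"tz": 0.28,"twist": 0},{"tx": 0,"ty": -2.5,"tz": 0.3,"twist": 0},{"tx": 0,"ty": 0,"tz": 0,"twist": 0},{"tx": 0,"ty": 0,"tz": 0,"twist": 0}])

```text
time: 13.0
ee_pos: [0.4684, -0.0154, 0.0922]
orientation: [-0.0, 0.999, -0.05, 0.0]
contact_force: [4.1, 0.1, 5.0]
width: 0.251
```

jog_arm(series=[{"tx": 0,"ty": -2.5,"tz": 0.3,"twist": 0},{"tx": 0,"ty": -2.5,"tz": 0.3,"twist": 0},{"tx": 0,"ty": 0,"tz": 0,"twist": 0},{"tx": 0,"ty": 0,"tz": 0,"twist": 0}])

```text
time: 13.4
ee_pos: [0.4688, -0.0105, 0.0916]
orientation: [-0.0, 0.999, -0.05, 0.0]
contact_force: [4.0, 0.9, 5.1]
width: 0.249
```

jog_arm(series=[{"tx": 0,"ty": -2.5,"tz": 0.28,"twist": 0},{"tx": 0,"ty": -2.5,"tz": 0.27,"twist": 0},{"tx": 0,"ty": -2.5,"tz": 0.26,"twist": 0},{"tx": 0,"ty": -2.5,"tz": 0.24,"twist": 0},{"tx": 0,"ty": 0,"tz": 0,"twist": 0},{"tx": 0,"ty": 0,"tz": 0,"twist": 0}])

```text
time: 14.0
ee_pos: [0.4697, -0.0007, 0.0904]
orientation: [-0.0, 0.999, -0.05, 0.0]
contact_force: [3.5, 0.9, 5.0]
width: 0.248
```

jog_arm(series=[{"tx": 0,"ty": -2.5,"tz": 0.21,"twist": 0},{"tx": 0,"ty": -2.5,"tz": 0.18,"twist": 0},{"tx": 0,"ty": 0,"tz": 0,"twist": 0},{"tx": 0,"ty": 0,"tz": 0,"twist": 0}])

```text
time: 14.4
ee_pos: [0.4702, 0.0043, 0.09]
orientation: [-0.0, 0.999, -0.05, -0.0]
contact_force: [4.3, 0.4, 4.5]
width: 0.247
```

jog_arm(series=[{"tx": 0,"ty": -2.5,"tz": 0.13,"twist": 0},{"tx": 0,"ty": -2.5,"tz": 0.08,"twist": 0},{"tx": 0,"ty": -2.5,"tz": 0.03,"twist": 0},{"tx": 0,"ty": -2.5,"tz": 0,"twist": 0},{"tx": 0,"ty": 0,"tz": 0,"twist": 0},{"tx": 0,"ty": 0,"tz": 0,"twist": 0}])

```text
time: 15.0
ee_pos: [0.4711, 0.0143, 0.0898]
orientation: [-0.0, 0.999, -0.05, -0.0]
contact_force: [4.8, 0.7, 4.9]
width: 0.247
```

jog_arm(series=[{"tx": 0,"ty": -2.5,"tz": -0.06,"twist": 0},{"tx": 0,"ty": -2.5,"tz": -0.08,"twist": 0},{"tx": 0,"ty": 0,"tz": 0,"twist": 0},{"tx": 0,"ty": 0,"tz": 0,"twist": 0}])

```text
time: 15.4
ee_pos: [0.4717, 0.0194, 0.09]
orientation: [-0.0, 0.999, -0.05, 0.0]
contact_force: [4.3, -1.2, 4.0]
width: 0.25
```

jog_arm(series=[{"tx": 0,"ty": 0,"tz": -15,"twist": 0},{"tx": 0,"ty": 0,"tz": -40,"twist": 0},{"tx": -5,"ty": -13,"tz": -40,"twist": 0},{"tx": -10,"ty": -26,"tz": -15,"twist": 0},{"tx": -13,"ty": -33,"tz": 0,"twist": 0},{"tx": -13,"ty": -34,"tz": 0,"twist": 0},{"tx": -13,"ty": -34,"tz": 0,"twist": 0},{"tx": -12,"ty": -30,"tz": 0,"twist": 0},{"tx": -9,"ty": -24,"tz": 0,"twist": 0},{"tx": -5,"ty": -12,"tz": 0,"twist": -0.088},{"tx": 0,"ty": 0,"tz": 0,"twist": -0.088},{"tx": 0,"ty": 0,"tz": 0,"twist": 0}])

```text
time: 16.6
ee_pos: [0.4105, 0.2316, 0.1982]
orientation: [0.001, 0.999, 0.039, -0.002]
contact_force: [-0.2, 0.5, -3.5]
width: 0.251
```

```bash
python3 - <<'E'
from h import *
s,d=wrist("w3"); print(s["ee_pos"].round(4),s["contact_force"].round(2)); go(s,[.4129,.232,.2],.0757)
f=d["frame"]; h,sa,v=cv2.split(cv2.cvtColor(f,cv2.COLOR_RGB2HSV))
for a,c,r in blobs(((h<8)|(h>172))&(sa>150)&(v>80),200): print(a,c,cast(d,cv2.boxPoints(r),.048).round(4).tolist())
E
```

```text
[0.4105 0.2316 0.1982] [-0.17  0.5  -3.49]
yaw 0.0785 twist 0.0028 shift mm [ 2.38 -0.17 -1.83] tilt [-0.0048 -0.0019 -1.    ]
2736 [141.7 175.3] [[0.4417, 0.3574, 0.048], [0.4467, 0.3259, 0.048], [0.3708, 0.3191, 0.048], [0.3648, 0.3528, 0.048]]
2565 [215.8 167.1] [[0.448, 0.2923, 0.048], [0.4515, 0.259, 0.048], [0.3921, 0.2537, 0.048], [0.3882, 0.2888, 0.048]]
1682 [294.  167.3] [[0.4539, 0.219, 0.048], [0.4558, 0.196, 0.048], [0.3952, 0.189, 0.048], [0.3934, 0.2133, 0.048]]
```

View pics/w3.png

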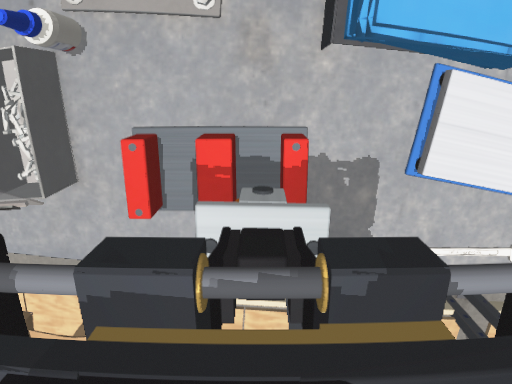

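Wrist view: the red rails are at about (141,175), (216,167) and (294,167). The held unit is at (265,215), and the gap to its left rail is clear. The nearer place works out at (0.4125, 0.2355), so I'll lower there.

jog_arm(series=[{"tx": 2.3,"ty": -3.7,"tz": 0,"twist": 0.01},{"tx": 0,"ty": 0,"tz": 15,"twist": 0},{"tx": 0,"ty": 0,"tz": 30,"twist": 0},{"tx": 0,"ty": 0,"tz": 30,"twist": 0},{"tx": 0,"ty": 0,"tz": 22,"twist": 0},{"tx": 0,"ty": 0,"tz": 12,"twist": 0},{"tx": 0,"ty": 0,"tz": 6,"twist": 0},{"tx": 0,"ty": 0,"tz": 4,"twist": 0},{"tx": 0,"ty": 0,"tz": 0,"twist": 0}])

```text
time: 17.55
ee_pos: [0.415, 0.2361, 0.0813]
orientation: [-0.0, 0.999, 0.033, 0.0]
contact_force: [-1.1, -0.9, -3.2]
width: 0.249
```

jog_arm(series=[{"tx": 0,"ty": 0,"tz": 1,"twist": 0},{"tx": 0,"ty": 0,"tz": 0,"twist": 0},{"tx": 0,"ty": 0,"tz": 0,"twist": 0}])

```text
time: 17.85
ee_pos: [0.415, 0.2361, 0.0804]
orientation: [-0.0, 0.999, 0.033, 0.0]
contact_force: [-0.2, 0.4, -2.8]
width: 0.25
```

jog_arm(series=[{"tx": -2,"ty": 0,"tz": 1,"twist": 0},{"tx": 0,"ty": 0,"tz": 1,"twist": 0},{"tx": 0,"ty": 0,"tz": 0,"twist": 0},{"tx": 0,"ty": 0,"tz": 0,"twist": 0}])

```text
time: 18.25
ee_pos: [0.4127, 0.2358, 0.0779]
orientation: [0.0, 0.999, 0.033, -0.0]
contact_force: [-0.0, 0.3, -3.3]
width: 0.249
```

jog_arm(series=[{"tx": 0,"ty": 0,"tz": 0.7,"twist": 0},{"tx": 0,"ty": 0,"tz": 0,"twist": 0},{"tx": 0,"ty": 0,"tz": 0,"twist": 0}])

```text
time: 18.55
ee_pos: [0.4128, 0.2358, 0.0774]
orientation: [-0.0, 0.999, 0.033, 0.0]
contact_force: [-1.1, -1.0, 1.0]
width: 0.25
```

jog_arm(series=[{"tx": 0,"ty": 0,"tz": 0,"twist": 0},{"tx": 0,"ty": 0,"tz": 0,"twist": 0},{"tx": 0,"ty": 0,"tz": 0,"twist": 0},{"tx": 0,"ty": 0,"tz": 0,"twist": 0},{"tx": 0,"ty": 0,"tz": -15,"twist": 0},{"tx": 0,"ty": 0,"tz": -35,"twist": 0},{"tx": 0,"ty": 0,"tz": -45,"twist": 0},{"tx": 0,"ty": 0,"tz": -35,"twist": 0},{"tx": 0,"ty": 0,"tz": -10,"twist": 0},{"tx": 0,"ty": 0,"tz": 0,"twist": 0}], gripper=-0.3)

```text
time: 19.55
ee_pos: [0.4135, 0.2362, 0.2186]
orientation: [-0.0, 0.999, 0.033, 0.002]
contact_force: [-0.3, 0.2, -0.6]
width: 0.651
```

```bash
python3 - <<'E'
from rects import *
s,d=wrist("w4"); print(s["ee_pos"].round(4),s["contact_force"].round(2)); go(s,[.450,-.3015,.2],.25)
for v in (205,225): flanges(d,90,235,120,350,.056,v)
E
```

```text
[0.4135 0.2362 0.2186] [-0.31  0.21 -0.57]
yaw 0.0655 twist -0.1845 shift mm [  1.15 538.93  18.32] tilt [ 3.e-03  7.e-04 -1.e+00]
flange px [262. 179.] xy [412.9 236.5] size [42.8 68.5] ang 0.042
flange px [258. 163.] xy [428.8 237.1] size [10.2 68.1] ang 0.065
```

View pics/w4.png

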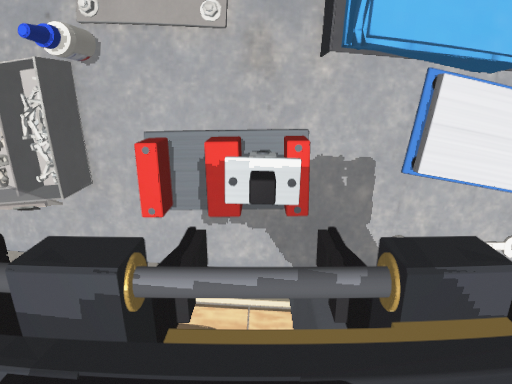

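The unit sits upright on the red rails at about (263,182), and its flange is measured at (0.413, 0.2365). Next is the second unit.

jog_arm(series=[{"tx": 0,"ty": 20,"tz": 0,"twist": 0},{"tx": 0,"ty": 40,"tz": 0,"twist": 0},{"tx": 0,"ty": 48,"tz": 0,"twist": 0},{"tx": 0,"ty": 48,"tz": 0,"twist": 0},{"tx": 0,"ty": 48,"tz": 0,"twist": 0},{"tx": 0,"ty": 48,"tz": 0,"twist": 0},{"tx": 0,"ty": 48,"tz": 0,"twist": 0},{"tx": 0,"ty": 48,"tz": 0,"twist": 0},{"tx": 0,"ty": 48,"tz": 0,"twist": 0},{"tx": 0,"ty": 48,"tz": 0,"twist": 0},{"tx": 0,"ty": 48,"tz": 0,"twist": 0},{"tx": 1,"ty": 35,"tz": 0,"twist": 0}])

```text
time: 20.8
ee_pos: [0.4467, -0.2929, 0.2146]
orientation: [-0.0, 0.999, 0.032, -0.002]
contact_force: [1.5, -0.7, 0.2]
width: 0.647
```

jog_arm(series=[{"tx": 0,"ty": 12,"tz": 0,"twist": 0},{"tx": 0,"ty": 0,"tz": 0,"twist": -0.09},{"tx": 0,"ty": 0,"tz": 0,"twist": -0.095},{"tx": 0,"ty": 0,"tz": 0,"twist": 0},{"tx": 0,"ty": 0,"tz": 0,"twist": 0}])

```text
time: 21.3
ee_pos: [0.4488, -0.3011, 0.2161]
orientation: [-0.001, 0.992, 0.124, -0.001]
contact_force: [-0.3, 1.2, 1.0]
width: 0.651
```

```bash
python3 - <<'E'
from rects import *
s,d=wrist("w5"); print(s["ee_pos"].round(4),s["contact_force"].round(2)); go(s,[.450,-.3015,.077],.25)
for v in (205,225): flanges(d,90,235,120,400,.056,v)
f=d["frame"]; roi=np.zeros(f.shape[:2],bool); roi[130:215,200:340]=1
for a,c,r in blobs(roi&(f.max(2)<60),200): print(a,c,cast(d,[c],.08).round(4))
E
```

```text
[ 0.4488 -0.3011  0.2161] [-0.32  1.19  1.  ]
yaw 0.2489 twist -0.0011 shift mm [  1.2    0.9  139.05] tilt [-0.0017  0.0011 -1.    ]
flange px [261. 177.] xy [ 449.9 -302. ] size [42.8 68.6] ang 0.183
flange px [264. 162.] xy [ 464.4 -299.3] size [12.4 68.5] ang 0.184
832 [263.9 186.2] [[ 0.4497 -0.302   0.08  ]]
```

jog_arm(series=[{"tx": 1,"ty": 1,"tz": 15,"twist": 0},{"tx": 0,"ty": 0,"tz": 35,"twist": 0},{"tx": 0,"ty": 0,"tz": 40,"twist": 0},{"tx": 0,"ty": 0,"tz": 28,"twist": 0},{"tx": 0,"ty": 0,"tz": 13,"twist": 0},{"tx": 0,"ty": 0,"tz": 5,"twist": 0},{"tx": 0,"ty": 0,"tz": 2,"twist": 0},{"tx": 0,"ty": 0,"tz": 0,"twist": 0},{"tx": 0,"ty": 0,"tz": 0,"twist": 0}])

```text
time: 22.25
ee_pos: [0.4511, -0.3031, 0.0805]
orientation: [0.001, 0.992, 0.125, 0.001]
contact_force: [-0.3, 0.6, -0.2]
width: 0.646
```

jog_arm(series=[{"tx": 0,"ty": 0,"tz": 0,"twist": 0},{"tx": 0,"ty": 0,"tz": 0,"twist": 0},{"tx": 0,"ty": 0,"tz": 0,"twist": 0},{"tx": 0,"ty": 0,"tz": 0,"twist": 0},{"tx": 0,"ty": 0,"tz": 0,"twist": 0},{"tx": 0,"ty": 0,"tz": 0,"twist": 0}], gripper=1, squeeze=45)

```text
time: 22.85
ee_pos: [0.4503, -0.3027, 0.0793]
orientation: [-0.0, 0.992, 0.125, -0.0]
contact_force: [0.2, -0.2, -0.1]
width: 0.246
```

jog_arm(series=[{"tx": 0,"ty": 0,"tz": -15,"twist": 0},{"tx": 0,"ty": 0,"tz": -35,"twist": 0},{"tx": 0,"ty": 0,"tz": -30,"twist": 0},{"tx": 0,"ty": 0,"tz": 0,"twist": 0.12},{"tx": 0,"ty": 0,"tz": 0,"twist": 0.12},{"tx": 0,"ty": 0,"tz": 0,"twist": 0.11},{"tx": 0,"ty": 0,"tz": 0,"twist": 0}])

```text
time: 23.55
ee_pos: [0.45, -0.3025, 0.1587]
orientation: [-0.0, 0.999, -0.05, -0.0]
contact_force: [-0.5, 0.7, -3.4]
width: 0.25
```

jog_arm(series=[{"tx": -1,"ty": -18,"tz": 0,"twist": 0},{"tx": -2,"ty": -35,"tz": 0,"twist": 0},{"tx": -3,"ty": -45,"tz": 0,"twist": 0},{"tx": -2,"ty": -45,"tz": 0,"twist": 0},{"tx": -2,"ty": -40,"tz": 0,"twist": 0},{"tx": -1,"ty": -25,"tz": 0,"twist": 0},{"tx": 0,"ty": -10,"tz": 10,"twist": 0},{"tx": 0,"ty": 0,"tz": 27,"twist": 0},{"tx": 0,"ty": 0,"tz": 17,"twist": 0},{"tx": 0,"ty": 0,"tz": 6,"twist": 0},{"tx": 0,"ty": 0,"tz": 0,"twist": 0},{"tx": 0,"ty": 0,"tz": 0,"twist": 0}])

```text
time: 24.75
ee_pos: [0.4613, -0.0851, 0.0997]
orientation: [0.0, 0.999, -0.05, 0.0]
contact_force: [0.3, -0.4, -3.1]
width: 0.249
```

jog_arm(series=[{"tx": 0,"ty": 0,"tz": 2,"twist": 0},{"tx": 0,"ty": 0,"tz": 1.2,"twist": 0},{"tx": 0,"ty": 0,"tz": 0,"twist": 0},{"tx": 0,"ty": 0,"tz": 0,"twist": 0}])

```text
time: 25.15
ee_pos: [0.4611, -0.0847, 0.0962]
orientation: [0.0, 0.999, -0.05, 0.0]
contact_force: [0.4, 0.1, -2.8]
width: 0.25
```

jog_arm(series=[{"tx": 0,"ty": 0,"tz": 0.5,"twist": 0},{"tx": 0,"ty": 0,"tz": 0,"twist": 0},{"tx": 0,"ty": 0,"tz": 0,"twist": 0}])

```text
time: 25.45
ee_pos: [0.461, -0.0847, 0.0956]
orientation: [-0.0, 0.999, -0.05, 0.0]
contact_force: [-0.2, -0.6, -3.4]
width: 0.252
```

jog_arm(series=[{"tx": 0,"ty": 0,"tz": 0.4,"twist": 0},{"tx": 0,"ty": 0,"tz": 0,"twist": 0},{"tx": 0,"ty": 0,"tz": 0,"twist": 0}])

```text
time: 25.75
ee_pos: [0.461, -0.0847, 0.0951]
orientation: [-0.0, 0.999, -0.05, -0.0]
contact_force: [-1.0, 0.2, -3.4]
width: 0.255
```

jog_arm(series=[{"tx": 0,"ty": 0,"tz": 0.4,"twist": 0},{"tx": 0,"ty": 0,"tz": 0,"twist": 0},{"tx": 0,"ty": 0,"tz": 0,"twist": 0}])

```text
time: 26.05
ee_pos: [0.461, -0.0847, 0.0947]
orientation: [-0.0, 0.999, -0.05, -0.0]
contact_force: [0.4, -0.6, -3.6]
width: 0.248
```

jog_arm(series=[{"tx": 0,"ty": 0,"tz": 0.4,"twist": 0},{"tx": 0,"ty": 0,"tz": 0,"twist": 0},{"tx": 0,"ty": 0,"tz": 0,"twist": 0}])

```text
time: 26.35
ee_pos: [0.461, -0.0847, 0.0943]
orientation: [-0.0, 0.999, -0.05, 0.0]
contact_force: [0.1, -0.1, -3.2]
width: 0.258
```

jog_arm(series=[{"tx": 0,"ty": 0,"tz": 0.4,"twist": 0},{"tx": 0,"ty": 0,"tz": 0,"twist": 0},{"tx": 0,"ty": 0,"tz": 0,"twist": 0}])

```text
time: 26.65
ee_pos: [0.4611, -0.0847, 0.0941]
orientation: [0.0, 0.999, -0.05, 0.0]
contact_force: [-0.7, 0.4, -2.8]
width: 0.253
```

jog_arm(series=[{"tx": 0,"ty": 0,"tz": 0.3,"twist": 0},{"tx": 0,"ty": 0,"tz": 0,"twist": 0},{"tx": 0,"ty": 0,"tz": 0,"twist": 0}])

```text
time: 26.95
ee_pos: [0.4612, -0.0847, 0.0938]
orientation: [0.0, 0.999, -0.05, 0.0]
contact_force: [-0.2, -0.4, 1.1]
width: 0.255
```

jog_arm(series=[{"tx": 0,"ty": -2.5,"tz": 0.1,"twist": 0},{"tx": 0,"ty": -2.5,"tz": 0,"twist": 0},{"tx": 0,"ty": 0,"tz": 0,"twist": 0},{"tx": 0,"ty": 0,"tz": 0,"twist": 0}])

```text
time: 27.35
ee_pos: [0.4618, -0.0795, 0.0937]
orientation: [-0.0, 0.999, -0.049, 0.0]
contact_force: [-0.5, 1.4, 2.0]
width: 0.253
```

jog_arm(series=[{"tx": 0,"ty": -2.5,"tz": 0,"twist": 0},{"tx": 0,"ty": -1.5,"tz": 0,"twist": 0},{"tx": 0,"ty": 0,"tz": 0,"twist": 0},{"tx": 0,"ty": 0,"tz": 0,"twist": 0}])

```text
time: 27.75
ee_pos: [0.4622, -0.0756, 0.0937]
orientation: [-0.0, 0.999, -0.05, 0.0]
contact_force: [0.7, 0.2, 3.2]
width: 0.255
```

jog_arm(series=[{"tx": 0,"ty": -2.5,"tz": 0,"twist": 0},{"tx": 0,"ty": -3.5,"tz": 0,"twist": 0},{"tx": 0,"ty": -4,"tz": 0,"twist": 0},{"tx": 0,"ty": 0,"tz": 0,"twist": 0},{"tx": 0,"ty": 0,"tz": 0,"twist": 0}])

```text
time: 28.25
ee_pos: [0.4633, -0.0655, 0.0937]
orientation: [-0.0, 0.999, -0.049, 0.0]
contact_force: [3.3, 0.0, 2.6]
width: 0.255
```

jog_arm(series=[{"tx": 0,"ty": -3,"tz": 0,"twist": 0},{"tx": 0,"ty": -4,"tz": 0,"twist": 0},{"tx": 0,"ty": -3,"tz": 0,"twist": 0},{"tx": 0,"ty": 0,"tz": 0,"twist": 0},{"tx": 0,"ty": 0,"tz": 0,"twist": 0}])

```text
time: 28.75
ee_pos: [0.464, -0.0556, 0.0936]
orientation: [-0.0, 0.999, -0.049, 0.0]
contact_force: [3.7, 0.0, 3.8]
width: 0.252
```

jog_arm(series=[{"tx": 0,"ty": -3,"tz": 0,"twist": 0},{"tx": 0,"ty": -4,"tz": 0,"twist": 0},{"tx": 0,"ty": -3,"tz": 0,"twist": 0},{"tx": 0,"ty": 0,"tz": 0,"twist": 0},{"tx": 0,"ty": 0,"tz": 0,"twist": 0}])

```text
time: 29.25
ee_pos: [0.4649, -0.0456, 0.0936]
orientation: [-0.0, 0.999, -0.049, 0.0]
contact_force: [4.5, 0.3, 5.0]
width: 0.248
```

jog_arm(series=[{"tx": 0,"ty": -3,"tz": -0.1,"twist": 0},{"tx": 0,"ty": -4,"tz": 0,"twist": 0},{"tx": 0,"ty": -4,"tz": 0,"twist": 0},{"tx": 0,"ty": -4,"tz": 0,"twist": 0},{"tx": 0,"ty": 0,"tz": 0,"twist": 0},{"tx": 0,"ty": 0,"tz": 0,"twist": 0}])

```text
time: 29.85
ee_pos: [0.4663, -0.0306, 0.0936]
orientation: [-0.0, 0.999, -0.049, -0.0]
contact_force: [3.7, 0.3, 4.8]
width: 0.246
```

jog_arm(series=[{"tx": 0,"ty": -3,"tz": 0,"twist": 0},{"tx": 0,"ty": -4,"tz": 0,"twist": 0},{"tx": 0,"ty": -4,"tz": 0,"twist": 0},{"tx": 0,"ty": -4,"tz": 0,"twist": 0},{"tx": 0,"ty": 0,"tz": 0,"twist": 0},{"tx": 0,"ty": 0,"tz": 0,"twist": 0}])

```text
time: 30.45
ee_pos: [0.4678, -0.0157, 0.0936]
orientation: [-0.0, 0.999, -0.049, -0.0]
contact_force: [3.6, -0.3, 4.7]
width: 0.252
```

jog_arm(series=[{"tx": 0,"ty": -3,"tz": -0.05,"twist": 0},{"tx": 0,"ty": -4,"tz": 0,"twist": 0},{"tx": 0,"ty": -4,"tz": 0,"twist": 0},{"tx": 0,"ty": -4,"tz": 0,"twist": 0},{"tx": 0,"ty": 0,"tz": 0,"twist": 0},{"tx": 0,"ty": 0,"tz": 0,"twist": 0}])

```text
time: 31.05
ee_pos: [0.4693, -0.0008, 0.0936]
orientation: [-0.0, 0.999, -0.049, -0.0]
contact_force: [3.4, -0.6, 3.6]
width: 0.254
```

jog_arm(series=[{"tx": 0,"ty": -3,"tz": 0,"twist": 0},{"tx": 0,"ty": -4,"tz": 0,"twist": 0},{"tx": 0,"ty": -4,"tz": 0,"twist": 0},{"tx": 0,"ty": -4,"tz": 0,"twist": 0},{"tx": 0,"ty": 0,"tz": 0,"twist": 0},{"tx": 0,"ty": 0,"tz": 0,"twist": 0}])

```text
time: 31.65
ee_pos: [0.4707, 0.0142, 0.0937]
orientation: [-0.0, 0.999, -0.049, -0.0]
contact_force: [3.4, -0.4, 3.3]
width: 0.251
```

jog_arm(series=[{"tx": 0,"ty": -3,"tz": 0,"twist": 0},{"tx": 0,"ty": -4,"tz": 0,"twist": 0},{"tx": 0,"ty": -3,"tz": 0,"twist": 0},{"tx": 0,"ty": 0,"tz": 0,"twist": 0},{"tx": 0,"ty": 0,"tz": 0,"twist": 0}])

```text
time: 32.15
ee_pos: [0.4718, 0.024, 0.0937]
orientation: [-0.0, 0.999, -0.049, -0.0]
contact_force: [2.0, -0.1, 3.5]
width: 0.251
```

jog_arm(series=[{"tx": 0,"ty": 0,"tz": -15,"twist": 0},{"tx": 0,"ty": 0,"tz": -35,"twist": 0},{"tx": 0,"ty": 15,"tz": -20,"twist": 0},{"tx": 1,"ty": 35,"tz": 0,"twist": 0},{"tx": 2,"ty": 45,"tz": 0,"twist": 0},{"tx": 2,"ty": 45,"tz": 0,"twist": 0},{"tx": 2,"ty": 45,"tz": 0,"twist": 0},{"tx": 2,"ty": 45,"tz": 0,"twist": 0},{"tx": 2,"ty": 45,"tz": 0,"twist": 0},{"tx": 0,"ty": 35,"tz": 0,"twist": 0},{"tx": 0,"ty": 17,"tz": 0,"twist": 0},{"tx": 0,"ty": 0,"tz": 0,"twist": -0.1}])

```text
time: 33.35
ee_pos: [0.4479, -0.3047, 0.162]
orientation: [-0.001, 1.0, -0.002, -0.002]
contact_force: [0.3, -0.1, -3.1]
width: 0.251
```

jog_arm(series=[{"tx": 0,"ty": 0,"tz": 0,"twist": -0.125},{"tx": 0,"ty": 0,"tz": 0,"twist": -0.125},{"tx": 0,"ty": 0,"tz": 0,"twist": 0},{"tx": 0,"ty": 0,"tz": 0,"twist": 0}])

```text
time: 33.75
ee_pos: [0.4497, -0.3018, 0.1628]
orientation: [-0.001, 0.992, 0.123, -0.001]
contact_force: [0.2, -0.5, -2.8]
width: 0.251
```

```bash
python3 - <<'E'
from h import *
from rig import monitor
s=monitor.observe(); print(s["ee_pos"].round(4)); go(s,[.4503,-.3026,.0825],.25)
E
```

```text
[ 0.4497 -0.3018  0.1628]
yaw 0.2475 twist -0.0025 shift mm [ 0.51  1.07 80.31] tilt [-0.0019  0.0015 -1.    ]
```

jog_arm(series=[{"tx": 0,"ty": 0.5,"tz": 15,"twist": 0},{"tx": 0,"ty": 0,"tz": 30,"twist": 0},{"tx": 0,"ty": 0,"tz": 20,"twist": 0},{"tx": 0,"ty": 0,"tz": 9,"twist": 0},{"tx": 0,"ty": 0,"tz": 4,"twist": 0},{"tx": 0,"ty": 0,"tz": 2,"twist": 0},{"tx": 0,"ty": 0,"tz": 0,"twist": 0},{"tx": 0,"ty": 0,"tz": 0,"twist": 0}])

```text
time: 34.55
ee_pos: [0.451, -0.3035, 0.0846]
orientation: [0.0, 0.992, 0.125, 0.001]
contact_force: [-0.3, -0.6, -3.5]
width: 0.252
```

jog_arm(series=[{"tx": 0,"ty": 0,"tz": 0.8,"twist": 0},{"tx": 0,"ty": 0,"tz": 0,"twist": 0},{"tx": 0,"ty": 0,"tz": 0,"twist": 0}])

```text
time: 34.85
ee_pos: [0.4506, -0.3032, 0.0831]
orientation: [0.0, 0.992, 0.125, 0.0]
contact_force: [-0.1, -0.2, -3.2]
width: 0.252
```

jog_arm(series=[{"tx": 0,"ty": 0,"tz": 1.5,"twist": 0},{"tx": 0,"ty": 0,"tz": 1.5,"twist": 0},{"tx": 0,"ty": 0,"tz": 0,"twist": 0},{"tx": 0,"ty": 0,"tz": 0,"twist": 0}])

```text
time: 35.25
ee_pos: [0.4504, -0.3031, 0.0798]
orientation: [-0.0, 0.992, 0.125, -0.0]
contact_force: [0.5, 0.2, -3.6]
width: 0.254
```

jog_arm(series=[{"tx": 0,"ty": 0,"tz": 0.5,"twist": 0},{"tx": 0,"ty": 0,"tz": 0,"twist": 0},{"tx": 0,"ty": 0,"tz": 0,"twist": 0}])

```text
time: 35.55
ee_pos: [0.4505, -0.3032, 0.0794]
orientation: [-0.0, 0.992, 0.125, 0.0]
contact_force: [0.3, 0.0, -2.9]
width: 0.253
```

jog_arm(series=[{"tx": 0,"ty": 0,"tz": 0.4,"twist": 0},{"tx": 0,"ty": 0,"tz": 0,"twist": 0},{"tx": 0,"ty": 0,"tz": 0,"twist": 0}])

```text
time: 35.85
ee_pos: [0.4505, -0.3032, 0.0792]
orientation: [0.0, 0.992, 0.125, 0.0]
contact_force: [-1.8, 1.6, 1.4]
width: 0.25
```

Seated. Now I'll release, rise and check.

jog_arm(series=[{"tx": 0,"ty": 0,"tz": 0,"twist": 0},{"tx": 0,"ty": 0,"tz": 0,"twist": 0},{"tx": 0,"ty": 0,"tz": 0,"twist": 0},{"tx": 0,"ty": 0,"tz": 0,"twist": 0},{"tx": 0,"ty": 0,"tz": -15,"twist": 0},{"tx": 0,"ty": 0,"tz": -35,"twist": 0},{"tx": 0,"ty": 0,"tz": -45,"twist": 0},{"tx": 0,"ty": 0,"tz": -35,"twist": 0},{"tx": 0,"ty": 0,"tz": -10,"twist": 0},{"tx": 0,"ty": 0,"tz": 0,"twist": 0},{"tx": 0,"ty": 0,"tz": 0,"twist": 0}], gripper=-0.3)

```text
time: 36.95
ee_pos: [0.45, -0.3029, 0.2177]
orientation: [-0.0, 0.992, 0.125, -0.001]
contact_force: [-1.0, -0.3, -0.0]
width: 0.65
```

```bash
python3 - <<'E'
from rects import *
from rig import vision
s,d=wrist("w6"); print(s["time"],s["ee_pos"].round(4),s["width"]); flanges(d,90,235,120,400,.056,205)
t=vision.snapshot("top"); f=t["frame"][155:220,130:370]
cv2.imwrite("pics/fin.png",np.vstack([cv2.resize(f,(512,139),interpolation=cv2.INTER_CUBIC),d["frame"]])[:,:,::-1])
E
```

```text
36.95 [ 0.45   -0.3029  0.2177] 0.6503187271109377
flange px [262. 178.] xy [ 450.1 -302.6] size [42.8 68.8] ang 0.203
```

View pics/fin.png

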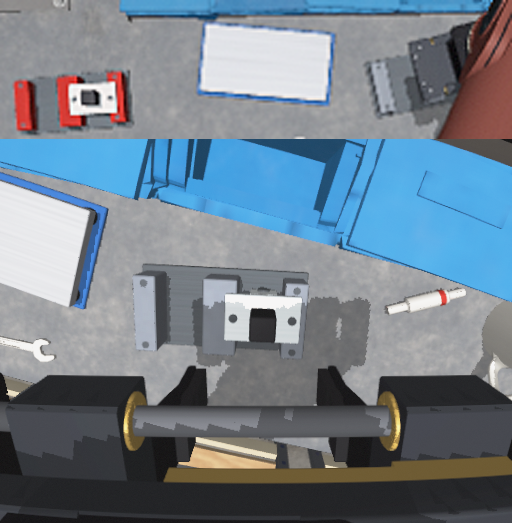

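The final picture shows one unit level on the red rack at (92,98) in the upper strip. The other is level on the grey rack at (262,318), the bystanders are in place and the gripper is clear.

```bash
python3 -c "
from rig import manip; print(manip.sign_off())"
```

```text
the job is handed in; nothing more can be done
None
```

I rolled both guide-roller units about 105–109 mm in one pass each, sorted them, and handed the job in at about 37 s of the 72 s allowed. No verdict was reported.

- **First unit (grey place nearer the plate):** it rose and fell by about 4 mm over the turn, so it bobs. The tool height at near-constant force went from 90.0 to 93.8 and back to 89.8 mm, with force readings of about 5 to 9.5 N. I seated it on the red rack. The wrist camera measured its flange centre at (0.413, 0.2365), against my estimate of (0.4125, 0.2355) for the place.
- **Second unit (the other grey place):** it ran level. The tool height stayed within about 0.2 mm, with force readings of about 4.5 to 8.5 N. I put it back in its own place on the grey rack. Its flange centre measured (0.4501, -0.3026), less than 1 mm from where it started.

In the last pictures both units sit flat and the gripper is open and about 14 cm above the grey rack. The feeler gauge looks undisturbed; I did not measure the positions of the three bystanders.

- **Not measured:** the roller angles were not read directly. I take the turns from the distance rolled.
- **Disagreement:** the top camera and the wrist camera differed by about 4 mm. I went with the wrist camera for gripping and placing.
- **Side force:** a side force of about 4 N built up during both passes, without visible effect.

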